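Key a strap-die plate into its holder and latch it

ROBOT

A 6-joint arm with a two-finger parallel gripper is mounted at the origin on the work surface. World frame = base frame: x ahead of the robot, y to its left, z up, the work surface at z = 0. Lengths are in m, angles in rad, forces in N, time in s.
With the tool pointing down it reaches from about 0.3 to 0.875 m from the base axis. Payload 6.4 kg.
Tool frame: the origin (TCP) lies between the finger pads; the fingertips stand 8 mm ahead of it and the grasp point (between the pads) lies 11 mm behind it; z points along the fingers, y is the direction in which the jaws open and shut (so a half turn about z gives the same grasp; the last joint's range is limited). The gripper opens to 85 mm and grips with 20 to 120 N. Pads are 22 mm wide; open, the fingers measure 114 mm over their backs; the gripper's body (76 mm by 85 mm) begins 54 mm behind the grasp point. The pads swing forward as they close: fully open they stand 13 mm farther back than shut.
Start: joints at [1.119, 0.181, 1.607, -0, 1.354, -0.206], TCP at [0.14, 0.558, 0.239] pointing down, gripper open.
Joint ranges: [-2.99, 2.99], [-0.89, 2.07], [0.3, 2.58], [-1.14, 4.28], [0, 2.63], [-3.12, 3.12]. Speed limits (rad/s): [2.57, 2.57, 3.01, 3.14, 3.14, 3.14].

INTERFACE

Orientations are given as a unit quaternion [w, x, y, z].
In Python, from bench import monitor, viewer, workorder, spotter gives the robot as it stands. The module is installed in compiled form; this text tells all that it offers.
- The arm moves only by the tool move_arm, never from a script. Its argument "motion" is a list of rows, each a list of 3 entries, a list of its own where there are three numbers: the shift along the tool's x, y, z in units of 60 mm (1.0 is 60 mm), then the turn, a rotation vector about the tool's x, y, z in units of 8 degrees (1.0 is 8 degrees), then the opening in per cent of the stroke, from 0 (shut) to 100 (fully open). In form: [[[dx, dy, dz], [rx, ry, rz], grip], ...]. A call has 1 to 10 rows; each row is the pose to reach, as a shift and turn from the pose commanded when the call began, along the tool's axes at that moment; what a row does not reach only later rows make up. A row lasts 1/8 s, in which the tool goes at most 62.5 mm and 10.7 degrees, less where a joint would pass 70% of its speed; a pose out of reach is approached as far as the arm can. A call with a gripper value outside its range is refused whole. The fingers move at their own pace and stop on an object; the grip force is fixed at half the most. Time passes only in rows, so rows that repeat a pose let the fingers close. It gives the time, the measured TCP pose, the force and the opening at its end, in the units of the state.
- monitor.get_obs(): the state, without advancing time (a new reading comes with each control period).
- viewer.camera(name): name is "scene" or "top"; returns the picture (384x512x3 uint8, blue, green, red); there is no depth.
- viewer.calibration(name): a dict with "fovy" (degrees; the focal length in pixels is half the picture's height over the tangent of half this angle, whatever the lens; pixels are square), "cx", "cy" (the principal point, pixels), "extrinsics" (4x4, takes a point from camera to world coordinates). Camera axes: x right, y down, z forward; pixel columns grow to the right and rows downward; lengths in m; the calibration is good to about 2 mm. A picture is of the moment at which its call begins. calibration takes no time and is no camera call.
- workorder.hand_in(): hands the job in, once; it reports no verdict.
Trained networks look in the newest picture that a camera, given by its name, has taken for a name from the list of things; names that differ only in an ending like _2 or _b are one class to them, and where a whole thing is asked for, a point or a joint stands for the part that bears it (a point fixed in the world has none). Each returns a list of dicts, best first, with "score" (0 to 1); they miss things now and then, are a little off and sometimes report something else, mostly with a low value. They report only what shows in the picture. A call takes as long as a camera call. They do not tell look-alikes from the thing itself.
- spotter.search_frame(camera, name): "centre" ([column, row] as shares, 0 to 1, of the picture: columns of its width, rows of its height, amid what is visible of it).
- spotter.outline_of(camera, name): "region" (384x512 bool, what is visible of it) and "centre" ([column, row] as shares, 0 to 1, of the picture: columns of its width, rows of its height, amid what is visible of it).
The state is a dict: "time_s": time; "q": joint angles; "dq": joint speeds; "joint_efforts": joint torques, N m; "eef_pos": TCP position; "eef_rot": TCP orientation; "wrist_force": force on the tool from outside, world axes, zero at the start; "torque": the same for the moment, N m; "opening": opening from 0.0 (shut) to 1.0 (fully open).
Only numpy, scipy, OpenCV 4.12 (cv2) and the standard library are available. Lean on these libraries where they do the work, as an engineer would, in place of code of your own. Each camera call takes 0.05 s, during which the arm holds its last target. There are 200 camera calls.

TASK

With the key bolt still drawn back, turn the square die plate on its spindle until the one notch that the bolt fits faces it: the deep notch that lies to the right of the middle of its edge, as seen from the spindle. Then slide the bolt fully home into that notch without forcing it, and only after that swing the latch arm right across behind the bolt. Leave the spool and the tin on the holder where they stand.

Things in the scene. Friction and masses are not known exactly. Their poses are not given: they have to be found in the camera images.
- holder: Dark steel die holder fixed to the bench at a varying place and yaw: flat board 180 (x) x 320 (y) mm, 18 mm thick, from y = -145 to +175 mm; origin on its underside. The spindle stands at (0, -60) mm; on the +y side of it a bolt lies between two low guide blocks (y = 16 to 60 mm, tops at most 39 mm above the bench), and beyond that the latch.
- spindle (a point): The spindle's axis at the top face of the holder's board (18 mm above the bench). Its flat round cap (34 mm across, top 44 mm above the bench) keeps the plate from lifting off.
- plate: Loose aluminium die plate, 100 x 100 x 16 mm, flat on the holder (top 34 mm above the bench), turning about the spindle (about 2 N at the crank, 1.5 mm play). Origin: middle of underside. Rightly turned when its axes are parallel to the holder's; starts 0.7 rad or more off. The -x edge has a deep notch off to the wrong side, the -y edge a shallow one (8 mm), the +x edge a deep one in the middle.
- notch (a point): Middle of the one notch that fits (18 mm wide, 20 mm deep, open to the plate's +y edge), at (20, 40, 8) mm in the plate's frame. When the plate is rightly turned it lies at (20, -20) mm in the holder's frame; within about 0.06 rad of that the bolt's round nose enters by itself. More than about 0.1 rad off, the bolt may turn the plate away and jam.
- crank (a point): Centre of the top of the plate's upright round steel post for turning it: 16 mm diameter, rising 34 mm above the plate to 68 mm above the bench, at (-38, -38) mm in the plate's frame, 54 mm from the spindle's axis. Brass punch mouths 2 mm high sit near the plate's other corners.
- bolt (a joint): Travel of the steel key bolt in m: 0 drawn back, 0.054 fully home (18 mm deep in the notch). Slides along the holder's -y, 1.5 N friction, no spring. Bar 14 mm wide, round nose, at x = 20 mm in the holder's frame. A wrongly turned plate stops it at about 0.036, the shallow notch at about 0.044. Starts between 0 and 0.008.
- bolt_post (a point): Centre of the top of the bolt's upright round post, 14 mm diameter, rising from the bolt to 69 mm above the bench; in the holder's frame at x = 20 mm and y = 99 mm less the bolt's travel. Push it from its +y side.
- latch (a joint): Angle of the steel latch arm in rad: 0 open, pointing along the holder's +y; it turns clockwise seen from above and is stopped at 1.57, pointing along the holder's +x behind the bolt's tail. Stiff hinge (0.06 N m), stays where left. Starts between 0 and 0.3.
- latch_pivot (a point): The latch's pivot axis, at (-30, 75) mm in the holder's frame, at the board's top face.
- latch_peg (a point): Centre of the top of the upright round peg on the latch arm, 14 mm diameter, top 69 mm above the bench, 80 mm from the pivot axis. The arm itself is 12 mm wide and its top 31 mm above the bench.
- spool_mid (a point): Middle of a small wooden thread spool, 26 mm diameter, 26 mm high, standing on the holder beside the plate; leave alone.
- tin_mid (a point): Middle of a small round brass eyelet tin, 32 mm diameter, 18 mm high, standing on the holder beside the latch's swing; leave alone.
Things that resemble listed ones, but are neither listed nor needed, are in the scene too. What is meant by the plate is not brown or green, and is the larger of those in its own colour.

How it is judged:
On the way, in this order (a step that is already met when the one before it is completed fails the run):
1. the fitting notch faces the bolt (within about 0.19 rad) while the bolt is still drawn back (x of notch in the frame of holder between 0.012 and 0.028 m and y of notch in the frame of holder above -0.035 m and value of joint bolt below 0.034 m), for 0.2 s.
2. the bolt is home in the notch, the latch still open (value of joint bolt above 0.05 m and x of notch in the frame of holder between 0.015 and 0.025 m and y of notch in the frame of holder above -0.035 m and value of joint latch below 0.9 rad), for 0.2 s.
3. the latch arm lies across behind the bolt (value of joint latch above 1.4 rad), for 0.2 s.
At the end, for the whole second after the job is handed in: The plate lies at rest with its fitting notch at the bolt (notch middle within 5 mm sideways of the bolt's line), the bolt is within 4 mm of fully home, and the latch arm is closed to at least 1.40 rad (value of joint bolt above 0.05 m and value of joint latch above 1.4 rad and x of notch in the frame of holder between 0.015 and 0.025 m and y of notch in the frame of holder above -0.035 m and linear speed of plate below 0.02 m/s); the robot touches nothing.
It fails at once if the bolt is forced against the plate (over 45 N) (contact force between bolt and plate above 45 N).
It fails at once if the spool is moved more than 20 mm (distance of spool_mid from where it was at the start of the episode above 0.02 m).
It fails at once if the tin is moved more than 20 mm (distance of tin_mid from where it was at the start of the episode above 0.02 m).
It also fails if it takes over 64 s, if anything falls off the work surface, if the arm or the gripper's body presses on something with over 40 N, if the wrist force passes 120 N, or if a joint passes its speed limit or range.

## Working session

There is one attempt and no reset: what is moved stays moved. The work goes in short steps, Python scripts to look and compute and a tool call to move; the robot and the scene stay as the last step left them, time stands still between calls to the robot, and variables do not carry over. Pictures are saved under pics/ and viewed, about 8 in all and at most 12, crops included, and the job is handed in when it is done.

Besides the shell and the picture viewer there is one more tool, called after "Call:" by a JSON object that holds its "op" and its "data", one argument or row to a line. move_arm: Moves the arm, as the interface text tells. Its arguments: {"type":"object","properties":{"motion":{"type":"array","items":{"type":"array"}}},"required":["motion"]}

```bash
mkdir -p pics
cat > h.py <<'E'
import numpy as np, cv2
from bench import monitor, viewer, workorder, spotter
from scipy.spatial.transform import Rotation as R
def cal(n):
    c=viewer.calibration(n); f=192/np.tan(np.radians(c["fovy"])/2); return f,c["cx"],c["cy"],np.array(c["extrinsics"])
def proj(n,P):
    f,cx,cy,E=cal(n); P=np.atleast_2d(P); p=(P-E[:3,3])@E[:3,:3]; return np.c_[f*p[:,0]/p[:,2]+cx,f*p[:,1]/p[:,2]+cy]
def unproj(n,uv,z):
    f,cx,cy,E=cal(n); uv=np.atleast_2d(uv); d=np.c_[(uv[:,0]-cx)/f,(uv[:,1]-cy)/f,np.ones(len(uv))]@E[:3,:3].T
    return E[:3,3]+d*((z-E[2,3])/d[:,2])[:,None]
E
python3 - <<'E'
from h import *
for n in("top","scene"):
    cv2.imwrite(f"pics/{n}0.png",viewer.camera(n)); print(n,cal(n))
    for k in("holder","plate","crank","bolt_post","latch_peg","spool_mid","tin_mid"):
        print(k,[(np.round(np.array(d["centre"])*[512,384]).tolist(),round(d["score"],2)) for d in spotter.search_frame(n,k)])
print(monitor.get_obs())
E
```

```text
top (np.float64(385.59740342527516), 259.68071194442075, 191.10701435871977, array([[-0.00269658, -0.98045607,  0.19671968,  0.34993266],
       [-0.99993882,  0.00475414,  0.00998791,  0.03703797],
       [-0.01072794, -0.19668071, -0.9804089 ,  0.95038842],
       [ 0.        ,  0.        ,  0.        ,  1.        ]]))
holder [([243.0, 196.0], 0.9)]
plate [([370.0, 173.0], 0.87), ([282.0, 190.0], 0.71), ([137.0, 208.0], 0.63), ([263.0, 267.0], 0.55)]
crank [([144.0, 209.0], 0.92), ([278.0, 193.0], 0.79), ([262.0, 270.0], 0.76), ([377.0, 179.0], 0.65)]
bolt_post [([229.0, 180.0], 0.51)]
latch_peg [([213.0, 199.0], 0.68), ([282.0, 192.0], 0.57)]
spool_mid [([306.0, 151.0], 0.63), ([243.0, 193.0], 0.41)]
tin_mid []
scene (np.float64(366.8765367354971), 258.637689604137, 186.07646028894226, array([[ 0.67156605,  0.51104576, -0.53649909,  0.91042118],
       [ 0.74087394, -0.45314329,  0.49574888, -0.30580043],
       [ 0.0102394 , -0.73040631, -0.68293614,  0.56192552],
       [ 0.        ,  0.        ,  0.        ,  1.        ]]))
holder [([276.0, 208.0], 0.86), ([339.0, 185.0], 0.64)
[... 359 characters left out ...]
0.45)]
{'time_s': 0.8, 'q': array([ 1.11872371e+00,  1.80783531e-01,  1.60699571e+00,  1.80823268e-05,
        1.35378131e+00, -2.06305863e-01]), 'dq': array([ 2.32637822e-04, -7.31736226e-05, -4.58494336e-04, -1.65124952e-03,
        1.48008754e-03, -5.68956301e-04]), 'joint_efforts': array([ 1.40684002e-03, -4.44781494e+01, -3.51673257e+01, -1.26678387e-04,
        4.04242082e-04, -2.94426491e-05]), 'eef_pos': array([0.13988922, 0.55774891, 0.2392998 ]), 'eef_rot': array([-3.16539335e-06,  1.22576280e-01,  9.92459095e-01,  1.80455852e-05]), 'wrist_force': array([-0.38898619,  0.27301226, -0.49781229]), 'torque': array([-0.02968603,  0.02355142, -0.00213544]), 'opening': 0.9954799045061834}
```

View pics/top0.png

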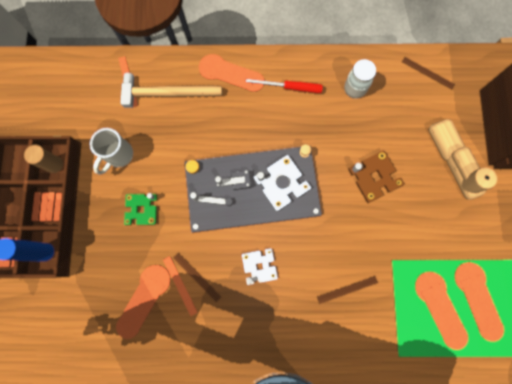

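View pics/scene0.png

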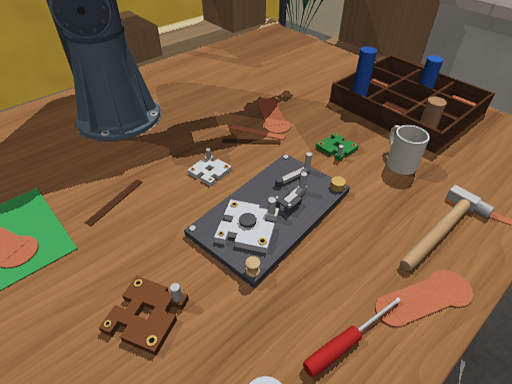

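Candidates for the plate (top view): white on the holder (282,185), small white (260,267), brown (377,175), green (141,209). By colour and size it is the one on the holder; checking close up.

Run:
```python
from h import *
a=viewer.camera("top")
m=spotter.outline_of("top","holder")[0]["region"].astype(np.uint8)
cs,_=cv2.findContours(m,0,2); c=np.concatenate([x for x in cs if cv2.contourArea(x)>50])[:,0]
w=unproj("top",c.astype(float),0.018)[:,:2]
r=cv2.minAreaRect((w*1000).astype(np.float32)); print(r, cv2.boxPoints(r).round(1).tolist())
b=viewer.camera("scene")
A=cv2.resize(a[140:240,180:330],None,fx=5,fy=5,interpolation=cv2.INTER_CUBIC)
cv2.imwrite("pics/c1.png",A)
cv2.imwrite("pics/c2.png",cv2.resize(b[145:285,180:360],None,fx=4.2,fy=4.2,interpolation=cv2.INTER_CUBIC))
for k in("plate","crank","bolt_post","latch_peg"):
  for n in("top","scene"):
    for d in spotter.outline_of(n,k):
        print(k,n,round(d["score"],2),d["region"].sum(),(np.array(d["centre"])*[512,384]).round(1))
```

```text
((544.4478759765625, 66.47703552246094), (185.87173461914062, 320.34423828125), 7.076015949249268) [[432.5, 214.0], [472.0, -103.9000015258789], [656.4000244140625, -81.0], [616.9000244140625, 236.89999389648438]]
plate top 0.9 1481 [369.6 176.5]
plate top 0.8 857 [142.9 210.6]
plate top 0.69 1372 [283.8 192.2]
plate top 0.59 793 [260.4 267.7]
plate top 0.2 184 [230.  181.1]
plate scene 0.93 651 [336.7 148. ]
plate scene 0.81 3787 [149.4 319.9]
plate scene 0.61 2209 [250.5 225.4]
crank top 0.94 1449 [371.9 179.3]
crank top 0.94 859 [139.2 211.4]
crank top 0.72 1408 [288.  191.3]
crank top 0.57 800 [254.4 269.9]
crank scene 0.85 680 [338.4 147.7]
crank scene 0.79 2110 [248.8 225. ]
crank scene 0.59 3712 [146.2 314.8]
crank scene 0.55 754 [208.6 169.7]
crank scene 0.21 240 [296.9 187.8]
bolt_post top 0.52 211 [229.7 180.3]
bolt_post top 0.5 1439 [277.9 188.3]
bolt_post scene 0.55 294 [296.8 188.3]
bolt_post scene 0.3 241 [253.3 264.5]
latch_peg top 0.74 258 [210.7 199.9]
latch_peg top 0.74 1335 [278.8 191.6]
latch_peg scene 0.54 369 [297.7 172.7]
```

View pics/c1.png

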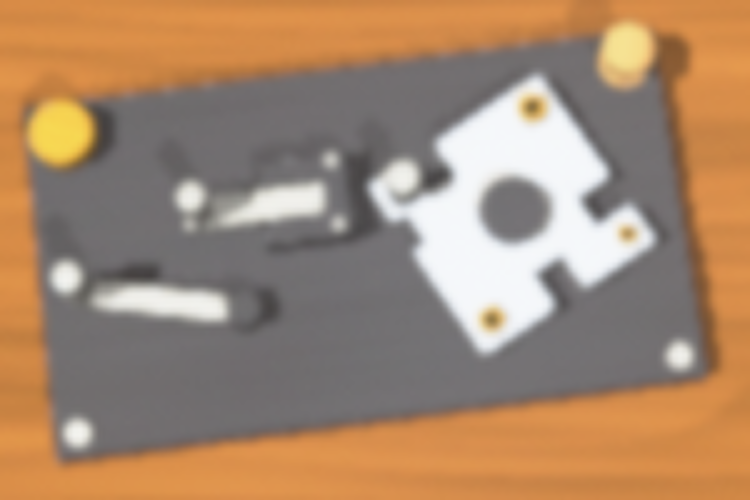

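View pics/c2.png

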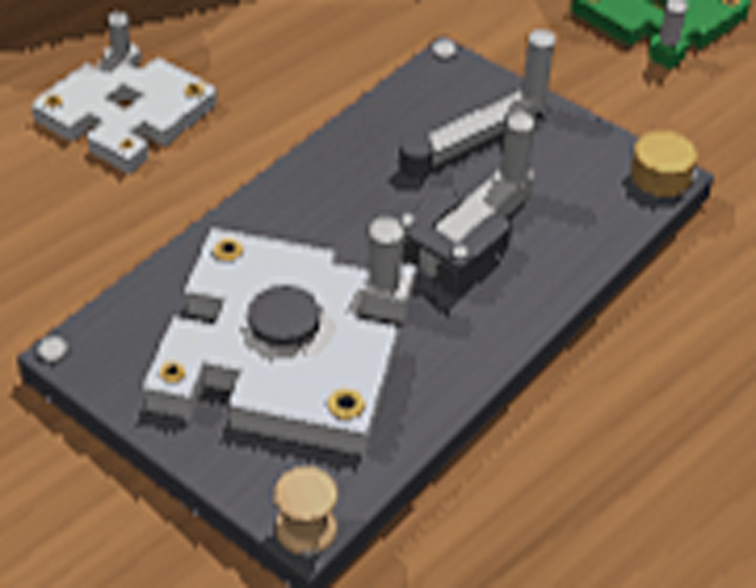

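The crop shows the large white plate with spindle cap at crop (515,209), crank top (403,178), bolt post (190,195), latch peg (66,276), spool (627,47) and tin (61,132). The choice is confirmed. Next: measure.

```bash
cat >> h.py <<'E'
YAW=np.radians(7.08); O=np.array([.5463,.0516])
def Rm(a): return np.array([[np.cos(a),-np.sin(a)],[np.sin(a),np.cos(a)]])
def toH(w): return (np.atleast_2d(w)[:,:2]-O)@Rm(YAW)
def toW(h): return np.atleast_2d(h)@Rm(YAW).T+O
E
python3 - <<'E'
from h import *
def c1(p): return np.array([180,140])+(np.array(p)+.5)/5-.5
def c2(p): return np.array([180,145])+(np.array(p)+.5)/4.2-.5
for k,p,q,z in(("cap",(515,209),(285,316),.044),("crank",(403,178),(387,230),.068),("bpost",(190,195),(520,122),.069),("peg",(66,276),(541,38),.069),("spool",(627,47),(305,492),.044),("tin",(61,132),(665,152),.036)):
    a=unproj("top",c1(p),z); b=unproj("scene",c2(q),z)
    print(k,a[0,:2].round(4),b[0,:2].round(4),"H",(toH(a)*1000).round(1),(toH(b)*1000).round(1))
# top-face corners from dark mask
a=viewer.camera("top"); hsv=cv2.cvtColor(a,cv2.COLOR_BGR2HSV)
m=((hsv[...,1]<70)&(hsv[...,2]<140)&(hsv[...,2]>70)).astype(np.uint8)
m[:140]=0;m[240:]=0;m[:,:183]=0;m[:,327:]=0
cs,_=cv2.findContours(cv2.morphologyEx(m,cv2.MORPH_CLOSE,np.ones((3,3))),0,2);c=max(cs,key=cv2.contourArea)[:,0]
w=unproj("top",c.astype(float),.018)[:,:2];print(cv2.minAreaRect((w*1000).astype(np.float32)))
E
```

```text
cap [ 0.5554 -0.009 ] [ 0.5586 -0.008 ] H [[  1.5 -61.2]] [[  4.8 -60.7]]
crank [0.5652 0.0447] [0.5663 0.0466] H [[17.9 -9.2]] [[19.3 -7.5]]
bpost [0.5572 0.1448] [0.5564 0.1455] H [[22.3 91.2]] [[21.6 92. ]]
peg [0.5188 0.202 ] [0.5186 0.2025] H [[ -8.8 152.6]] [[ -8.9 153.2]]
spool [ 0.6364 -0.065 ] [ 0.6354 -0.064 ] H [[  75.  -126.8]] [[  74.2 -125.7]]
tin [0.5971 0.2129] [0.5976 0.214 ] H [[ 70.3 153.8]] [[ 70.9 154.8]]
((545.6047973632812, 65.7071533203125), (177.3047332763672, 317.6763000488281), 7.035740852355957)
```

```bash
cat >> h.py <<'E'
O=np.array([.548,.0515])
def rel(xyz,yaw,base=None):
    "units row to reach world xyz with tool y-axis at yaw (deg)"
    o=monitor.get_obs()
    w,x,y,z=o["eef_rot"]; Rb=R.from_quat([x,y,z,w]).as_matrix(); p=o["eef_pos"]
    if base is not None: Rb,p=base
    t=np.radians(yaw); yv=np.array([np.cos(t),np.sin(t),0]); zv=np.array([0,0,-1.]); Rt=np.c_[np.cross(yv,zv),yv,zv]
    return (Rb.T@(np.array(xyz)-p)/.06).round(3).tolist(), (np.degrees(R.from_matrix(Rb.T@Rt).as_rotvec())/8).round(2).tolist()
def pose(xyz,yaw):
    t=np.radians(yaw); yv=np.array([np.cos(t),np.sin(t),0]); zv=np.array([0,0,-1.]); return np.c_[np.cross(yv,zv),yv,zv],np.array(xyz)
E
python3 - <<'E'
from h import *
print(rel([.5655,.0455,.16],-10.4)); print(rel([.5655,.0455,.05],-10.4))
E
```

```text
([-8.958, -6.554, 1.321], [-0.0, -0.0, 10.79])
([-8.958, -6.554, 3.155], [-0.0, -0.0, 10.79])
```

Call:
{"op": "move_arm", "data": {
  "motion": [
    [[-0.9, -0.65, 0.1], [0, 0, 1.2], 100],
    [[-1.8, -1.3, 0.2], [0, 0, 2.4], 100],
    [[-2.7, -1.95, 0.3], [0, 0, 3.6], 100],
    [[-3.6, -2.6, 0.4], [0, 0, 4.8], 100],
    [[-4.5, -3.25, 0.5], [0, 0, 6], 100],
    [[-5.4, -3.9, 0.6], [0, 0, 7.2], 100],
    [[-6.3, -4.6, 0.8], [0, 0, 8.4], 100],
    [[-7.2, -5.2, 1.0], [0, 0, 9.6], 100],
    [[-8.1, -5.9, 1.2], [0, 0, 10.8], 100],
    [[-8.96, -6.55, 1.32], [0, 0, 10.8], 100]
  ]
}}

```text
time_s: 2.65
eef_pos: [0.5381, 0.0795, 0.1661]
eef_rot: [0.0, 0.769, 0.639, 0.0]
wrist_force: [1.2, 0.6, 0.1]
opening: 1.0
```

Run:
```python
from h import *
o=monitor.get_obs(); print(o["eef_pos"],o["eef_rot"],o["q"],o["wrist_force"]); print(rel([.5655,.0455,.05],-10.4))
```

```text
[0.53814787 0.07945012 0.16609575] [4.64988702e-05 7.69423069e-01 6.38739458e-01 2.07500107e-04] [-7.18324238e-02  1.89976004e-01  1.75295061e+00  2.36416613e-04
  1.19830221e+00  1.13160154e-01] [1.17927541 0.62441021 0.09162354]
([-0.473, 0.552, 1.935], [0.0, -0.0, -0.03])
```

Call:
{"op": "move_arm", "data": {
  "motion": [
    [[0, 0, 0], [0, 0, 0], 100],
    [[0, 0, 0], [0, 0, 0], 100],
    [[0, 0, 0], [0, 0, 0], 100]
  ]
}}

```text
time_s: 3.02
eef_pos: [0.5364, 0.0823, 0.1665]
eef_rot: [-0.0, 0.768, 0.64, 0.0]
wrist_force: [-0.7, 0.1, 0.5]
opening: 1.002
```

Run:
```python
from h import *
o=monitor.get_obs(); print(o["eef_pos"],o["q"]); print(rel([.5655,.0455,.05],-10.4))
```

```text
[0.53643249 0.08230557 0.16651647] [-6.66667830e-02  1.87008146e-01  1.75552348e+00  2.01882995e-04
  1.19910842e+00  1.14715125e-01]
([-0.516, 0.587, 1.942], [-0.0, -0.0, 0.0])
```

Call:
{"op": "move_arm", "data": {
  "motion": [
    [[-0.516, 0.587, 0.4], [0, 0, 0], 80],
    [[-0.516, 0.587, 0.9], [0, 0, 0], 70],
    [[-0.516, 0.587, 1.4], [0, 0, 0], 60],
    [[-0.516, 0.587, 1.93], [0, 0, 0], 60],
    [[-0.516, 0.587, 1.93], [0, 0, 0], 60],
    [[-0.516, 0.587, 1.93], [0, 0, 0], 60]
  ]
}}

```text
time_s: 3.78
eef_pos: [0.5667, 0.0451, 0.0519]
eef_rot: [0.001, 0.768, 0.64, 0.001]
wrist_force: [0.9, 0.1, -0.8]
opening: 0.599
```

Run:
```python
from h import *
o=monitor.get_obs(); print(o["eef_pos"],o["wrist_force"]); print(rel([.5655,.0455,.05],-10.4))
b=viewer.camera("scene"); cv2.imwrite("pics/d1.png",cv2.resize(b[90:285,180:360],None,fx=3,fy=3,interpolation=cv2.INTER_CUBIC))
```

```text
[0.56670263 0.04508435 0.05192215] [ 0.86819262  0.14077426 -0.83697606]
([0.003, -0.021, 0.032], [0.01, -0.0, -0.0])
```

View pics/d1.png

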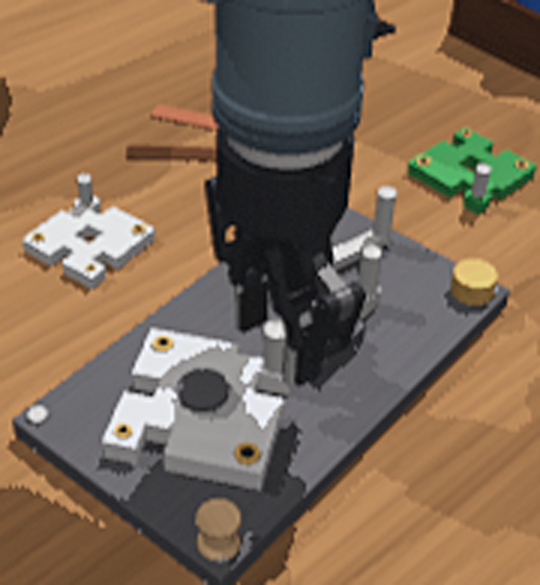

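The open fingers straddle the crank (crop 275,345) with clear room to the bolt post (370,265). Closing on it.

Call:
{"op": "move_arm", "data": {
  "motion": [
    [[0, 0, 0.03], [0, 0, 0], 40],
    [[0, 0, 0.03], [0, 0, 0], 25],
    [[0, 0, 0.03], [0, 0, 0], 12],
    [[0, 0, 0.03], [0, 0, 0], 12],
    [[0, 0, 0.03], [0, 0, 0], 12]
  ]
}}

```text
time_s: 4.45
eef_pos: [0.5664, 0.0444, 0.0495]
eef_rot: [0.0, 0.769, 0.64, 0.0]
wrist_force: [-2.2, 1.8, 6.0]
opening: 0.161
```

Run:
```python
from h import *
o=monitor.get_obs(); p=o["eef_pos"]; print(p,o["wrist_force"],o["opening"])
S=toW([0,-.06])[0]; print("spindle",S, "crank-spindle",p[:2]-S, np.hypot(*(p[:2]-S)))
v=p[:2]-S; a0=np.degrees(np.arctan2(v[1],v[0])); print(a0)
tgt=225+7.06; print("need",tgt-a0)
base=None
o=monitor.get_obs();w,x,y,z=o["eef_rot"];base=(R.from_quat([x,y,z,w]).as_matrix(),p)
yaw0=-10.4
for k in range(1,6):
    d=k*8; a=np.radians(a0+d); c=S+.0537*np.array([np.cos(a),np.sin(a)])
    print(rel([*c,p[2]],yaw0+d,base))
```

```text
[0.56644202 0.0443581  0.0495489 ] [-2.19329743  1.80204455  5.99424539] 0.1610730377716701
spindle [ 0.5553953 -0.0080425] crank-spindle [0.01104671 0.05240061] 0.053552341798846756
78.09562957878475
need 153.96437042121525
([-0.003, -0.125, -0.0], [0.01, -0.0, -1.01])
([-0.026, -0.247, -0.0], [0.01, -0.0, -2.01])
([-0.066, -0.366, -0.0], [0.01, 0.0, -3.01])
([-0.122, -0.477, -0.0], [0.01, 0.0, -4.01])
([-0.193, -0.58, -0.0], [0.01, 0.0, -5.01])
```

Call:
{"op": "move_arm", "data": {
  "motion": [
    [[-0.003, -0.125, 0], [0, 0, -1], 12],
    [[-0.026, -0.247, 0], [0, 0, -2], 12],
    [[-0.066, -0.366, 0], [0, 0, -3], 12],
    [[-0.122, -0.477, 0], [0, 0, -4], 12],
    [[-0.193, -0.58, 0], [0, 0, -5], 12],
    [[-0.28, -0.673, 0], [0, 0, -6], 12],
    [[-0.376, -0.752, 0], [0, 0, -7], 12],
    [[-0.482, -0.817, 0], [0, 0, -8], 12],
    [[-0.596, -0.867, 0], [0, 0, -9], 12],
    [[-0.596, -0.867, 0], [0, 0, -9], 12]
  ]
}}

```text
time_s: 5.7
eef_pos: [0.5089, 0.0181, 0.0495]
eef_rot: [0.001, 0.246, 0.969, -0.0]
wrist_force: [-0.8, -1.3, 6.3]
opening: 0.166
```

Run:
```python
from h import *
o=monitor.get_obs(); p=o["eef_pos"]; print(p,o["wrist_force"],o["torque"],o["opening"])
S=toW([0,-.06])[0]; v=p[:2]-S; a0=np.degrees(np.arctan2(v[1],v[0])); print(a0,np.hypot(*v),"need",225+7.06-a0)
w,x,y,z=o["eef_rot"];base=(R.from_quat([x,y,z,w]).as_matrix(),p)
Y=np.degrees(np.arctan2(base[0][1,1],base[0][0,1]));print("yaw",Y,o["q"])
for d in [8,16,24,32,40,48,56,64,72,232.06-a0]:
    a=np.radians(a0+d); c=S+.0537*np.array([np.cos(a),np.sin(a)])
    print(d,rel([*c,p[2]],Y+d,base))
```

```text
[0.50886611 0.01808691 0.04949873] [-0.8424324  -1.30975846  6.32851593] [-0.18759412  0.29468264  0.14196043] 0.16578949938378895
150.68272919225163 0.05336395886517387 need 81.37727080774837
yaw 61.56366081642215 [-1.97688394e-01  2.99210671e-01  1.90030215e+00 -4.87210708e-04
  9.40791615e-01 -1.27189019e+00]
8 ([-0.001, -0.125, 0.0], [-0.0, 0.01, -1.0])
16 ([-0.025, -0.247, 0.0], [-0.0, 0.01, -2.0])
24 ([-0.066, -0.365, 0.0], [-0.0, 0.01, -3.0])
32 ([-0.123, -0.476, 0.0], [-0.0, 0.01, -4.0])
40 ([-0.195, -0.578, 0.0], [-0.0, 0.01, -5.0])
48 ([-0.28, -0.67, 0.0], [-0.0, 0.01, -6.0])
56 ([-0.377, -0.748, 0.001], [-0.0, 0.01, -7.0])
64 ([-0.485, -0.812, 0.001], [-0.01, 0.01, -8.0])
72 ([-0.6, -0.861, 0.001], [-0.01, 0.01, -9.0])
81.37727080774837 ([-0.742, -0.896, 0.001], [-0.01, 0.01, -10.17])
```

Call:
{"op": "move_arm", "data": {
  "motion": [
    [[-0.001, -0.125, 0], [0, 0, -1], 12],
    [[-0.025, -0.247, 0], [0, 0, -2], 12],
    [[-0.066, -0.366, 0], [0, 0, -3], 12],
    [[-0.122, -0.477, 0], [0, 0, -4], 12],
    [[-0.194, -0.579, 0], [0, 0, -5], 12],
    [[-0.28, -0.67, 0], [0, 0, -6], 12],
    [[-0.377, -0.748, 0], [0, 0, -7], 12],
    [[-0.485, -0.812, 0], [0, 0, -8], 12],
    [[-0.6, -0.861, 0], [0, 0, -9], 12],
    [[-0.742, -0.896, 0], [0, 0, -10.15], 12]
  ]
}}

```text
time_s: 6.95
eef_pos: [0.5217, -0.0491, 0.0495]
eef_rot: [-0.0, -0.446, 0.895, 0.001]
wrist_force: [-3.7, 6.8, 10.9]
opening: 0.162
```

Call:
{"op": "move_arm", "data": {
  "motion": [
    [[0, 0, 0], [0, 0, 0], 12],
    [[0, 0, 0], [0, 0, 0], 12]
  ]
}}

```text
time_s: 7.2
eef_pos: [0.5227, -0.0498, 0.0495]
eef_rot: [0.001, -0.444, 0.896, -0.0]
wrist_force: [1.0, 1.8, 5.2]
opening: 0.167
```

Run:
```python
from h import *
o=monitor.get_obs(); p=o["eef_pos"]; print(p,o["wrist_force"],o["torque"],o["opening"])
S=toW([0,-.06])[0]; v=p[:2]-S; a0=np.degrees(np.arctan2(v[1],v[0])); print(a0,np.hypot(*v),"need",225+7.06-a0,o["q"])
```

```text
[ 0.52269744 -0.04982293  0.0495099 ] [0.98824573 1.7526563  5.15289955] [0.34947135 0.06809452 0.25537052] 0.16725233393067085
-128.0471569318378 0.05305426422171858 need 360.10715693183784 [-3.21486586e-01  3.28451138e-01  1.86027851e+00  3.56342726e-04
  9.51304131e-01 -2.81202704e+00]
```

Call:
{"op": "move_arm", "data": {
  "motion": [
    [[0, 0, 0], [0, 0, 0], 30],
    [[0, 0, 0], [0, 0, 0], 45],
    [[0, 0, 0], [0, 0, 0], 45],
    [[0, 0, -0.8], [0, 0, 0], 45],
    [[0, 0, -1.6], [0, 0, 1], 60],
    [[0, 0, -2.4], [0, 0, 2], 60],
    [[0, 0, -2.4], [0, 0, 3], 60],
    [[0, 0, -2.4], [0, 0, 3], 60]
  ]
}}

```text
time_s: 8.2
eef_pos: [0.5219, -0.0499, 0.1931]
eef_rot: [0.0, -0.249, 0.969, -0.0]
wrist_force: [-0.0, 0.5, 0.7]
opening: 0.6
```

Run:
```python
from h import *
o=monitor.get_obs(); print(o["eef_pos"],o["wrist_force"],o["opening"])
P=toW([.02,.0915])[0]; print(P)
for yaw in (80,7.06): print(rel([*P,.18],yaw))
```

```text
[ 0.52193617 -0.04986635  0.1931194 ] [-0.01855207  0.52860609  0.69775091] 0.6002149966605624
[0.55656966 0.14476742]
([-2.067, 2.566, 0.218], [-0.0, 0.01, 4.85])
([-2.067, 2.566, 0.218], [0.0, 0.01, 13.96])
```

Call:
{"op": "move_arm", "data": {
  "motion": [
    [[-0.3, 0.35, 0], [0, 0, 1.2], 60],
    [[-0.7, 0.85, 0], [0, 0, 2.4], 60],
    [[-1.1, 1.35, 0], [0, 0, 3.6], 60],
    [[-1.5, 1.85, 0], [0, 0, 4.8], 60],
    [[-1.9, 2.35, 0], [0, 0, 6], 60],
    [[-2.067, 2.566, 0.1], [0, 0, 7.2], 60],
    [[-2.067, 2.566, 0.2], [0, 0, 8.4], 60],
    [[-2.067, 2.566, 0.2], [0, 0, 9.6], 60],
    [[-2.067, 2.566, 0.2], [0, 0, 10.8], 60],
    [[-2.067, 2.566, 0.2], [0, 0, 12], 60]
  ]
}}

```text
time_s: 9.45
eef_pos: [0.5558, 0.1448, 0.1792]
eef_rot: [-0.001, 0.555, 0.832, -0.001]
wrist_force: [0.2, 0.6, 0.3]
opening: 0.597
```

Call:
{"op": "move_arm", "data": {
  "motion": [
    [[0, 0, 0], [0, 0, 1.2], 60],
    [[0, 0, 0], [0, 0, 1.96], 60],
    [[0, 0, 0], [0, 0, 1.96], 60]
  ]
}}

```text
time_s: 9.82
eef_pos: [0.5559, 0.1447, 0.1795]
eef_rot: [-0.001, 0.661, 0.75, -0.001]
wrist_force: [-0.3, -0.2, 0.7]
opening: 0.601
```

Run:
```python
from h import *
o=monitor.get_obs(); print(o["eef_pos"],o["wrist_force"],o["opening"])
P=toW([.02,.0915])[0]; print(rel([*P,.051],7.06))
a=viewer.camera("top");b=viewer.camera("scene")
A=cv2.resize(a[140:240,180:330],None,fx=5,fy=5,interpolation=cv2.INTER_CUBIC)
B=cv2.resize(b[145:285,180:340],None,fx=5,fy=4,interpolation=cv2.INTER_CUBIC)
# overlay expected plate outline (rightly turned)
pl=np.array([[-50,-50],[50,-50],[50,50],[29,50],[29,30],[11,30],[11,50],[-50,50]])/1000+[0,-.06]
q=proj("scene",np.c_[toW(pl),np.full(len(pl),.034)]); q=((q-[180,145]+.5)*[5,4]-.5)
C=B.copy(); cv2.polylines(C,[q.round().astype(int)],True,(0,0,255),1); cv2.imwrite("pics/e1.png",C)
```

```text
[0.55594107 0.14471672 0.17945007] [-0.3421705 -0.1961383  0.7187057] 0.6010261957462775
([-0.001, 0.016, 2.141], [-0.02, -0.0, 0.02])
```

View pics/e1.png

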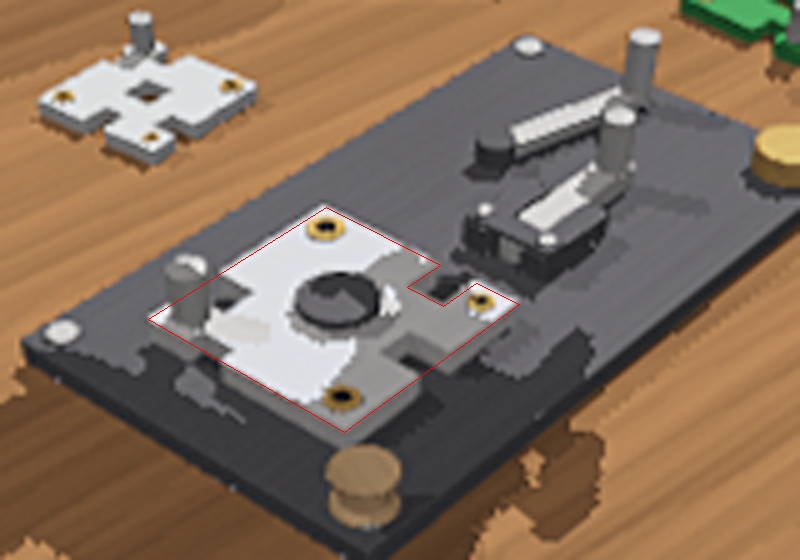

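The scene crop shows the plate matching the drawn "rightly turned" outline: notch at (440,285), facing the bolt nose at (510,245). Gripping the bolt post (617,115) next.

Call:
{"op": "move_arm", "data": {
  "motion": [
    [[0, 0.016, 0.7], [0, 0, 0], 60],
    [[0, 0.016, 1.4], [0, 0, 0], 60],
    [[0, 0.016, 2.1], [0, 0, 0], 60],
    [[0, 0.016, 2.14], [0, 0, 0], 60],
    [[0, 0.016, 2.14], [0, 0, 0], 40],
    [[0, 0.016, 2.14], [0, 0, 0], 25],
    [[0, 0.016, 2.14], [0, 0, 0], 10],
    [[0, 0.016, 2.14], [0, 0, 0], 10],
    [[0, 0.016, 2.14], [0, 0, 0], 10]
  ]
}}

```text
time_s: 11.05
eef_pos: [0.5565, 0.1448, 0.0544]
eef_rot: [-0.001, 0.662, 0.749, -0.001]
wrist_force: [-10.8, -2.7, 11.5]
opening: 0.141
```

Run:
```python
from h import *
o=monitor.get_obs(); print(o["eef_pos"],o["wrist_force"],o["opening"],"H",toH(o["eef_pos"]))
p=toH(o["eef_pos"])[0]
for d in (.02,.04,.047): print(d,rel([*toW(p-[0,d])[0],.051],7.06))
```

```text
[0.55650344 0.14482696 0.05437366] [-10.83502307  -2.6802033   11.54167224] 0.14068082982494404 H [[0.01994162 0.09156725]]
0.02 ([-0.333, 0.0, 0.056], [-0.02, 0.0, 0.0])
0.04 ([-0.667, 0.0, 0.056], [-0.02, 0.0, 0.0])
0.047 ([-0.783, -0.0, 0.057], [-0.02, 0.0, 0.0])
```

Call:
{"op": "move_arm", "data": {
  "motion": [
    [[-0.05, -0.01, 0], [0, 0, 0], 10],
    [[-0.1, -0.02, 0], [0, 0, 0], 10],
    [[-0.15, -0.02, 0], [0, 0, 0], 10],
    [[-0.2, -0.02, 0], [0, 0, 0], 10],
    [[-0.25, -0.02, 0], [0, 0, 0], 10],
    [[-0.3, -0.02, 0], [0, 0, 0], 10],
    [[-0.35, -0.02, 0], [0, 0, 0], 10],
    [[-0.38, -0.02, 0], [0, 0, 0], 10],
    [[-0.4, -0.02, 0], [0, 0, 0], 10],
    [[-0.4, -0.02, 0], [0, 0, 0], 10]
  ]
}}

```text
time_s: 12.3
eef_pos: [0.5594, 0.1211, 0.0544]
eef_rot: [0.0, 0.662, 0.749, 0.0]
wrist_force: [-5.6, -0.7, 8.4]
opening: 0.135
```

Run:
```python
from h import *
o=monitor.get_obs(); print(o["eef_pos"],o["wrist_force"],o["opening"],"H",toH(o["eef_pos"]))
```

```text
[0.55940288 0.12111703 0.05444779] [-5.57320374 -0.70142443  8.39610797] 0.1352067802244947 H [[0.01989659 0.06768074]]
```

Call:
{"op": "move_arm", "data": {
  "motion": [
    [[-0.03, -0.01, 0], [0, 0, 0], 10],
    [[-0.06, -0.01, 0], [0, 0, 0], 10],
    [[-0.09, -0.01, 0], [0, 0, 0], 10],
    [[-0.12, -0.01, 0], [0, 0, 0], 10],
    [[-0.14, -0.01, 0], [0, 0, 0], 10],
    [[-0.14, -0.01, 0], [0, 0, 0], 10]
  ]
}}

```text
time_s: 13.05
eef_pos: [0.5604, 0.1127, 0.0545]
eef_rot: [0.001, 0.662, 0.749, 0.001]
wrist_force: [-3.4, -0.1, 5.2]
opening: 0.141
```

Call:
{"op": "move_arm", "data": {
  "motion": [
    [[-0.03, 0, 0], [0, 0, 0], 10],
    [[-0.06, 0, 0], [0, 0, 0], 10],
    [[-0.06, 0, 0], [0, 0, 0], 10]
  ]
}}

```text
time_s: 13.42
eef_pos: [0.5609, 0.1091, 0.0545]
eef_rot: [0.001, 0.662, 0.749, 0.001]
wrist_force: [-3.4, 0.4, 5.3]
opening: 0.137
```

Run:
```python
from h import *
o=monitor.get_obs(); print(o["eef_pos"],o["wrist_force"],o["opening"],"H",toH(o["eef_pos"]))
```

```text
[0.56088009 0.10910825 0.05448418] [-3.37194353  0.42408552  5.30552816] 0.13686827830842174 H [[0.01988239 0.05558146]]
```

Call:
{"op": "move_arm", "data": {
  "motion": [
    [[-0.03, 0, 0], [0, 0, 0], 10],
    [[-0.06, 0, 0], [0, 0, 0], 10],
    [[-0.09, 0, 0], [0, 0, 0], 10],
    [[-0.11, 0, 0], [0, 0, 0], 10],
    [[-0.11, 0, 0], [0, 0, 0], 10]
  ]
}}

```text
time_s: 14.05
eef_pos: [0.5617, 0.1026, 0.0545]
eef_rot: [0.001, 0.662, 0.749, 0.001]
wrist_force: [-4.0, 0.8, 6.2]
opening: 0.138
```

Call:
{"op": "move_arm", "data": {
  "motion": [
    [[-0.02, 0, 0], [0, 0, 0], 10],
    [[-0.04, 0, 0], [0, 0, 0], 10],
    [[-0.04, 0, 0], [0, 0, 0], 10]
  ]
}}

```text
time_s: 14.42
eef_pos: [0.562, 0.1002, 0.0545]
eef_rot: [0.001, 0.662, 0.749, 0.001]
wrist_force: [-2.9, 0.2, 5.0]
opening: 0.14
```

Call:
{"op": "move_arm", "data": {
  "motion": [
    [[-0.015, 0, 0], [0, 0, 0], 10],
    [[-0.025, 0, 0], [0, 0, 0], 10],
    [[-0.025, 0, 0], [0, 0, 0], 10]
  ]
}}

```text
time_s: 14.8
eef_pos: [0.5622, 0.099, 0.0545]
eef_rot: [0.0, 0.662, 0.749, 0.001]
wrist_force: [-3.5, 1.5, 6.6]
opening: 0.138
```

Run:
```python
from h import *
o=monitor.get_obs(); print(o["eef_pos"],o["wrist_force"],o["opening"],"H",toH(o["eef_pos"]))
```

```text
[0.56216436 0.0990372  0.05451717] [-3.49403241  1.51824371  6.57548948] 0.13779111552473988 H [[0.01991555 0.0454289 ]]
```

Call:
{"op": "move_arm", "data": {
  "motion": [
    [[-0.015, 0, 0], [0, 0, 0], 10],
    [[-0.015, 0, 0], [0, 0, 0], 10]
  ]
}}

```text
time_s: 15.05
eef_pos: [0.5621, 0.099, 0.0545]
eef_rot: [-0.0, 0.662, 0.749, 0.001]
wrist_force: [-3.0, 5.7, 6.3]
opening: 0.142
```

Call:
{"op": "move_arm", "data": {
  "motion": [
    [[-0.015, 0, 0], [0, 0, 0], 10],
    [[-0.015, 0, 0], [0, 0, 0], 10]
  ]
}}

```text
time_s: 15.3
eef_pos: [0.5622, 0.099, 0.0545]
eef_rot: [-0.0, 0.662, 0.749, 0.002]
wrist_force: [-3.2, 8.6, 7.0]
opening: 0.138
```

Call:
{"op": "move_arm", "data": {
  "motion": [
    [[-0.015, 0, 0], [0, 0, 0], 10],
    [[-0.015, 0, 0], [0, 0, 0], 10]
  ]
}}

```text
time_s: 15.55
eef_pos: [0.5621, 0.0989, 0.0545]
eef_rot: [-0.001, 0.662, 0.749, 0.002]
wrist_force: [-3.9, 12.7, 6.8]
opening: 0.137
```

Call:
{"op": "move_arm", "data": {
  "motion": [
    [[0.03, 0, 0], [0, 0, 0], 10],
    [[0.03, 0, 0], [0, 0, 0], 30],
    [[0.03, 0, 0], [0, 0, 0], 50],
    [[0.03, 0, 0], [0, 0, 0], 50],
    [[0.03, 0, -0.7], [0, 0, 0], 50],
    [[0.03, 0, -1.5], [0, 0, 0], 50],
    [[0.03, 0, -1.5], [0, 0, 0], 50],
    [[0.03, 0, -1.5], [0, 0, 0], 50]
  ]
}}

```text
time_s: 16.55
eef_pos: [0.5614, 0.0975, 0.142]
eef_rot: [-0.0, 0.662, 0.749, -0.0]
wrist_force: [0.3, -0.2, 0.0]
opening: 0.5
```

Run:
```python
from h import *
o=monitor.get_obs(); print(o["eef_pos"],o["wrist_force"])
P=toW([-.0089,.1527])[0]; v=np.array([-.0089+.03,.0777]); a=np.degrees(np.arctan2(v[1],v[0])); print(a,np.hypot(*v),P)
print(rel([*P,.14],a-90+7.06)); print(rel([*P,.0545],a-90+7.06))
b=viewer.camera("scene")
cv2.imwrite("pics/f1.png",cv2.resize(b[130:270,200:360],None,fx=5,fy=4,interpolation=cv2.INTER_CUBIC))
```

```text
[0.56139196 0.09751611 0.14203712] [ 0.29807616 -0.21348962  0.03491737]
74.80729497542825 0.08051397394241575 [0.52034681 0.2019387 ]
([1.811, -0.466, 0.034], [-0.0, 0.0, 1.89])
([1.811, -0.466, 1.459], [-0.0, 0.0, 1.89])
```

View pics/f1.png

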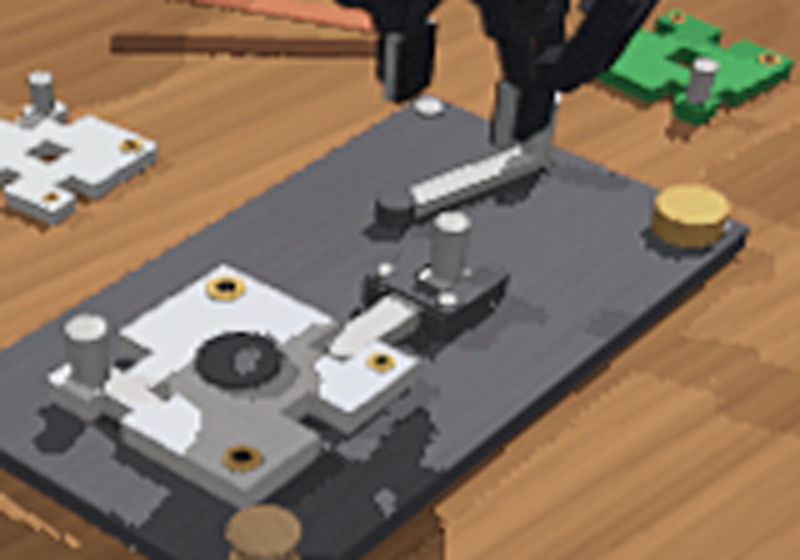

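The bolt nose sits in the notch (crop 340,340), its post at (450,230), and the latch is still open. Now the latch peg.

Call:
{"op": "move_arm", "data": {
  "motion": [
    [[0.7, -0.2, 0], [0, 0, 0.7], 50],
    [[1.4, -0.4, 0], [0, 0, 1.4], 55],
    [[1.811, -0.48, 0], [0, 0, 1.9], 60],
    [[1.811, -0.48, 0.1], [0, 0, 1.9], 60],
    [[1.811, -0.48, 0.6], [0, 0, 1.9], 60],
    [[1.811, -0.48, 1.2], [0, 0, 1.9], 60],
    [[1.811, -0.48, 1.46], [0, 0, 1.9], 60],
    [[1.811, -0.48, 1.46], [0, 0, 1.9], 40],
    [[1.811, -0.48, 1.46], [0, 0, 1.9], 25],
    [[1.811, -0.48, 1.46], [0, 0, 1.9], 10]
  ]
}}

```text
time_s: 17.85
eef_pos: [0.5208, 0.202, 0.0562]
eef_rot: [0.001, 0.756, 0.655, 0.001]
wrist_force: [0.6, -1.0, 1.9]
opening: 0.135
```

Call:
{"op": "move_arm", "data": {
  "motion": [
    [[0, 0, 0], [0, 0, 0], 10],
    [[0, 0, 0], [0, 0, 0], 10],
    [[0, 0, 0], [0, 0, 0], 10]
  ]
}}

```text
time_s: 18.23
eef_pos: [0.5208, 0.2021, 0.0561]
eef_rot: [0.001, 0.756, 0.655, 0.001]
wrist_force: [-0.9, -2.3, 6.5]
opening: 0.138
```

```bash
cat > l.py <<'E'
from h import *
o=monitor.get_obs(); p=o["eef_pos"]; print(p,o["wrist_force"],o["opening"])
S=toW([-.03,.075])[0]; v=p[:2]-S; a0=np.degrees(np.arctan2(v[1],v[0])); r=np.hypot(*v); print("holder angle",a0-7.06,r)
w,x,y,z=o["eef_rot"];base=(R.from_quat([x,y,z,w]).as_matrix(),p)
Y=np.degrees(np.arctan2(base[0][1,1],base[0][0,1]))
for d in np.linspace(0,a0-7.06,11)[1:]:
    a=np.radians(a0-d); c=S+.080*np.array([np.cos(a),np.sin(a)]); print(round(d,1),rel([*c,p[2]],Y-d,base))
E
python3 l.py
```

```text
[0.52084981 0.20206561 0.0560826 ] [-0.86974564 -2.27202401  6.47531625] 0.13835564244103066
holder angle 74.48651200334484 0.08071203383542885
7.4 ([-0.024, 0.173, 0.0], [0.02, -0.0, 0.93])
14.9 ([-0.058, 0.342, 0.001], [0.02, -0.01, 1.86])
22.3 ([-0.115, 0.506, 0.001], [0.02, -0.01, 2.79])
29.8 ([-0.192, 0.662, 0.002], [0.02, -0.01, 3.72])
37.2 ([-0.288, 0.805, 0.002], [0.02, -0.01, 4.66])
44.7 ([-0.402, 0.936, 0.002], [0.02, -0.01, 5.59])
52.1 ([-0.532, 1.05, 0.002], [0.01, -0.01, 6.52])
59.6 ([-0.676, 1.146, 0.002], [0.01, -0.01, 7.45])
67.0 ([-0.831, 1.223, 0.003], [0.01, -0.01, 8.38])
74.5 ([-0.995, 1.28, 0.003], [0.01, -0.01, 9.31])
```

Gripped. I'll swing it to about 52° first, at a moderate pace.

Call:
{"op": "move_arm", "data": {
  "motion": [
    [[-0.024, 0.173, 0], [0, 0, 0.93], 10],
    [[-0.058, 0.342, 0], [0, 0, 1.86], 10],
    [[-0.115, 0.506, 0], [0, 0, 2.8], 10],
    [[-0.192, 0.662, 0], [0, 0, 3.7], 10],
    [[-0.288, 0.805, 0], [0, 0, 4.65], 10],
    [[-0.402, 0.936, 0], [0, 0, 5.6], 10],
    [[-0.532, 1.05, 0], [0, 0, 6.5], 10],
    [[-0.532, 1.05, 0], [0, 0, 6.5], 10]
  ]
}}

```text
time_s: 19.23
eef_pos: [0.5786, 0.1611, 0.0561]
eef_rot: [0.0, 0.967, 0.256, 0.001]
wrist_force: [-1.8, -0.6, 6.8]
opening: 0.138
```

```bash
python3 l.py
```

```text
[0.57864745 0.16109918 0.05609641] [-1.80841555 -0.64932864  6.78869671] 0.13823569119842302
holder angle 22.099538927845575 0.07977272002946544
2.2 ([0.002, 0.051, 0.0], [0.0, -0.01, 0.28])
4.4 ([-0.001, 0.103, 0.0], [0.0, -0.01, 0.55])
6.6 ([-0.007, 0.154, 0.0], [0.0, -0.01, 0.83])
8.8 ([-0.014, 0.205, 0.0], [0.0, -0.01, 1.1])
11.0 ([-0.023, 0.255, 0.0], [0.0, -0.01, 1.38])
13.3 ([-0.035, 0.306, 0.0], [0.0, -0.01, 1.66])
15.5 ([-0.048, 0.355, 0.0], [0.0, -0.01, 1.93])
17.7 ([-0.063, 0.404, 0.0], [0.0, -0.01, 2.21])
19.9 ([-0.08, 0.453, 0.0], [0.0, -0.01, 2.49])
22.1 ([-0.099, 0.501, 0.0], [0.0, -0.01, 2.76])
```

Call:
{"op": "move_arm", "data": {
  "motion": [
    [[0, 0.103, 0], [0, 0, 0.55], 10],
    [[-0.014, 0.205, 0], [0, 0, 1.1], 10],
    [[-0.035, 0.306, 0], [0, 0, 1.65], 10],
    [[-0.063, 0.404, 0], [0, 0, 2.2], 10],
    [[-0.08, 0.453, 0], [0, 0, 2.5], 10],
    [[-0.095, 0.49, 0], [0, 0, 2.7], 10],
    [[-0.095, 0.49, 0], [0, 0, 2.7], 10]
  ]
}}

```text
time_s: 20.1
eef_pos: [0.5875, 0.1335, 0.0561]
eef_rot: [-0.0, 0.997, 0.072, 0.0]
wrist_force: [-4.1, 0.7, 8.4]
opening: 0.137
```

```bash
python3 l.py | head -3
```

```text
[0.58750249 0.13346522 0.05606592] [-4.1252018   0.65402712  8.35378203] 0.1372213261781641
holder angle 1.0829045217611197 0.0793175586950677
0.1 ([0.011, 0.003, 0.0], [-0.0, -0.01, 0.01])
```

Call:
{"op": "move_arm", "data": {
  "motion": [
    [[0, 0.01, 0], [0, 0, 0], 10],
    [[0, 0, 0], [0, 0, 0], 30],
    [[0, 0, 0], [0, 0, 0], 40],
    [[0, 0, 0], [0, 0, 0], 40],
    [[0, 0, -0.8], [0, 0, 0], 40],
    [[0, 0, -1.8], [0, 0, 0], 40],
    [[0, 0, -2.8], [0, 0, 0], 40],
    [[0, 0, -2.8], [0, 0, 0], 40],
    [[0, 0, -2.8], [0, 0, 0], 40]
  ]
}}

```text
time_s: 21.22
eef_pos: [0.5869, 0.133, 0.2223]
eef_rot: [0.0, 0.997, 0.072, -0.0]
wrist_force: [-1.7, 0.0, 0.5]
opening: 0.405
```

Run:
```python
from h import *
o=monitor.get_obs(); print(o["eef_pos"],o["wrist_force"])
b=viewer.camera("scene")
B=cv2.resize(b[130:270,200:360],None,fx=5,fy=4,interpolation=cv2.INTER_CUBIC)
pts=np.r_[np.c_[toW([[.02,.045],[.05,.075],[-.03,.075]]),[.069,.069,.031]],np.c_[toW([[-.038,-.098]]),[.068]]]
for q in (proj("scene",pts)-[200,130]+.5)*[5,4]-.5: cv2.drawMarker(B,tuple(q.round().astype(int).tolist()),(0,0,255),0,14)
cv2.imwrite("pics/g1.png",B)
```

```text
[0.5869375  0.13302132 0.22229243] [-1.65317853  0.00221838  0.47487232]
```

View pics/g1.png

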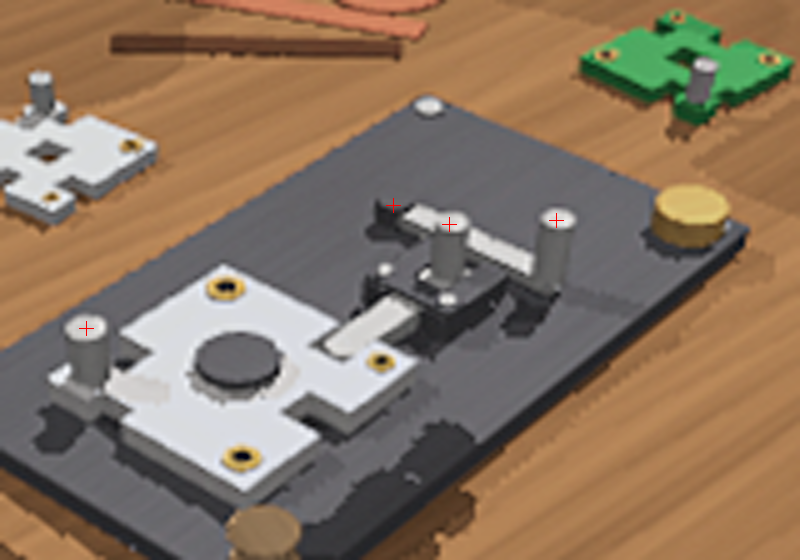

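The crank (86,328), bolt post (450,224) and peg (556,219) all lie on their predicted final marks. The latch is across, the tin and spool haven't moved, and the arm is clear. Handing in.

```bash
python3 -c "
from h import *
print(workorder.hand_in())"
```

```text
the job is handed in; nothing more can be done
None
```

I turned the plate about 154° counter-clockwise by its crank and slid the bolt home. Only then did I swing the latch across behind it, and I handed the job in at about 21 s. `hand_in()` reports no verdict.

- **Plate:** the crank ended within about 0.1° of its target angle by the arm's own reading. The last picture shows it on its predicted mark.
- **Bolt:** travel was about 0.0536 m. It met no resistance until the end stop, where I pressed with about 13 N at most, well under the 45 N limit.
- **Latch:** the last reading with the peg still gripped was about 1.55 rad, and the last picture shows the peg on its closed mark. I stopped at that angle without driving the latch onto its stop.
- **Spool and tin:** the tin shows unmoved in the last picture. The spool is only partly in that crop and looks in place.
- **Disagreements:** the two cameras differed by up to about 3 mm on the spindle cap, so I shifted the holder's origin by about 2 mm. The later grips and pictures agreed with that.

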